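# Stopper the sample flasks and load the analyser

## Task

Draw the analyser's carriage fully out by its blue handle, close every flask on the bench with a stopper from the white block, fully home in the neck, and stand each stoppered flask upright in a bay of its own. When all are in, push the carriage fully home under the hood; do not knock over the white jar or the beaker.

Things in the scene. Friction and masses are not known exactly. Their poses are not given: they have to be found in the camera images.
- carriage (a joint): slide of the analyser's sample carriage, m: 0 = fully home under the hood, 0.15 = fully drawn out (stops at both ends). It moves level, out towards the analyser's -x, with about 2 N plus 8 N per m/s, and stays where it is left. A low aluminium tray with three square bays in a row across the slide and a blue upright handle plate 132 mm in front of the middle bay.
- handle (a point): grip point on the blue handle plate of the carriage: 14 mm thick along the slide, 44 mm wide across it, from 12 to 60 mm above the bench; the point is on its middle plane 45 mm above the bench. Axes as the analyser's. It moves with the carriage and stays at least 84 mm in front of the hood's face.
- analyser: beige analyser 270 mm wide, 240 deep, 190 high, fixed; under its hood a tunnel 208 mm wide, 128 mm high takes the carriage. Origin: on the bench, middle of its front face; x level into the tunnel (home direction), y left, z up. Bay centres: 102 mm before this face when drawn out, 48 mm behind it when home. A stoppered flask in a bay is 116 mm high; a stopper over 12 mm proud strikes the hood.
- block: white block for stoppers, 236 x 50 x 36 mm, fixed, with four square holes (21 mm) in a row along its x axis at x = -93, -31, 31, 93 mm. Origin: centre of its underside.
- bay0 (a point): centre of the floor of carriage bay 0, 12 mm above the bench; y offset -62 mm from the middle bay. The bay is 58 x 58 mm inside, its walls 4 mm thick with tops 30 mm above the bench. Axes as the analyser's; moves with the carriage.
- bay1 (a point): centre of the floor of carriage bay 1, 12 mm above the bench; y offset 0 mm from the middle bay. The bay is 58 x 58 mm inside, its walls 4 mm thick with tops 30 mm above the bench. Axes as the analyser's; moves with the carriage.
- bay2 (a point): centre of the floor of carriage bay 2, 12 mm above the bench; y offset 62 mm from the middle bay. The bay is 58 x 58 mm inside, its walls 4 mm thick with tops 30 mm above the bench. Axes as the analyser's; moves with the carriage.
- flask0: clear squat glass flask, 80 mm tall, 0.15 kg: body 46 mm diameter up to 38 mm, shoulder cone up to 48 mm, then a straight neck 30 mm outer and 21 mm inner diameter up to 80 mm, with a thin white rim. It stands open on the bench. Origin: centre of its underside, z up. May be absent (None).
- mouth0 (a point): centre of the mouth of flask0, on its axis level with the rim, 80 mm above the underside.
- flask1: clear squat glass flask, 80 mm tall, 0.15 kg: body 46 mm diameter up to 38 mm, shoulder cone up to 48 mm, then a straight neck 30 mm outer and 21 mm inner diameter up to 80 mm, with a thin white rim. It stands open on the bench. Origin: centre of its underside, z up. May be absent (None).
- mouth1 (a point): centre of the mouth of flask1, on its axis level with the rim, 80 mm above the underside.
- flask2: clear squat glass flask, 80 mm tall, 0.15 kg: body 46 mm diameter up to 38 mm, shoulder cone up to 48 mm, then a straight neck 30 mm outer and 21 mm inner diameter up to 80 mm, with a thin white rim. It stands open on the bench. Origin: centre of its underside, z up. May be absent (None).
- mouth2 (a point): centre of the mouth of flask2, on its axis level with the rim, 80 mm above the underside.
- stopper0: blue plastic stopper, 30 g: tapered plug 24 mm long (18 mm diameter at top, 13 at tip), flange 27 mm diameter, 4 thick, round knob 18 mm diameter, 20 high. Origin: middle of the flange's underside, z towards the knob. Starts in the block, flange on its top. Home in a flask, the flange rests on the rim. All alike, fit any flask loosely; spares stay over.
- stopper1: blue plastic stopper, 30 g: tapered plug 24 mm long (18 mm diameter at top, 13 at tip), flange 27 mm diameter, 4 thick, round knob 18 mm diameter, 20 high. Origin: middle of the flange's underside, z towards the knob. Starts in the block, flange on its top. Home in a flask, the flange rests on the rim. All alike, fit any flask loosely; spares stay over.
- stopper2: blue plastic stopper, 30 g: tapered plug 24 mm long (18 mm diameter at top, 13 at tip), flange 27 mm diameter, 4 thick, round knob 18 mm diameter, 20 high. Origin: middle of the flange's underside, z towards the knob. Starts in the block, flange on its top. Home in a flask, the flange rests on the rim. All alike, fit any flask loosely; spares stay over.
- stopper3: blue plastic stopper, 30 g: tapered plug 24 mm long (18 mm diameter at top, 13 at tip), flange 27 mm diameter, 4 thick, round knob 18 mm diameter, 20 high. Origin: middle of the flange's underside, z towards the knob. Starts in the block, flange on its top. Home in a flask, the flange rests on the rim. All alike, fit any flask loosely; spares stay over.
- reagent_white: bystander: white jar with black lid, 60 mm diameter, 100 mm tall. Origin: centre of its underside.
- beaker: bystander: empty glass beaker, 70 mm across, 85 mm tall. Origin: centre of its underside.
There are look-alikes about, which are no part of the job. What is shaped like the stopper1 but yellow is not meant.

How it is judged:
By the outcome, as a careful person would: the job done as asked, in the order asked, and still so for the second after the job is handed in, with the robot touching nothing.
Of flask0, flask1, flask2 only 2 to 3 are there at a start; the rules pass over those that are not, and their reading is None.
At some moment in a run one of flask0, flask1, flask2 may be knocked a few centimetres aside while the robot is not near it.
It also fails if it takes over 210 s, if anything falls off the work surface, if the arm or the gripper's body presses on something with over 40 N, if the wrist force passes 120 N, or if a joint passes its speed limit or range.

## Robot

A 6-joint arm with a two-finger parallel gripper is mounted at the origin on the work surface. World frame = base frame: x ahead of the robot, y to its left, z up, the work surface at z = 0. Lengths are in mm, angles in rad, forces in N, time in s.
With the tool pointing down it reaches from about 275 to 1000 mm from the base axis. Payload 8.4 kg.
Tool frame: the origin (TCP) lies at the very end of the fingers, on their centre line; the grasp point (between the pads) lies 19 mm behind it; z points along the fingers, y is the line along which they close (so a half turn about z gives the same grasp; the last joint's range is limited). The gripper opens to 85 mm and grips with 20 to 120 N. Pads are 22 mm wide; open, the fingers measure 114 mm over their backs; the gripper's body (76 mm by 85 mm) begins 54 mm behind the grasp point. The pads swing forward as they close: fully open they stand 13 mm farther back than shut.
Start: joints at [-1.116, 0.353, 1.633, -0, 1.155, -0.002], TCP at [275.673, -560.921, 231.281] pointing down, gripper open.
Joint ranges: [-2.63, 2.63], [-0.92, 2.1], [0.06, 2.66], [-1.3, 4.44], [0, 2.69], [-3.02, 3.02]. Speed limits (rad/s): [2.22, 2.22, 2.79, 3.14, 3.14, 3.14].

## Interface

Orientations are given as a unit quaternion [w, x, y, z].
In Python, from rig import env gives the robot as it stands.
- The arm moves only by the shell command python3 -m creep 'ROWS' [FORCE]. ROWS is JSON, a list of rows, each a list of 3 entries, a list of its own where there are three numbers: the shift along the tool's x, y, z each as a share of 0.25 m, from -1 to 1, then the turn, a rotation vector about the tool's x, y, z each as a share of 30 degrees, from -1 to 1, then the opening, from -1 (shut) to 1 (fully open). In form: [[[tx, ty, tz], [wx, wy, wz], fingers], ...]. A call has 1 to 12 rows; each row shifts and turns the commanded pose from where the row before left it, along the tool's axes as they then stand; what a row does not reach is not made up. A row lasts 1/12 s, in which the tool goes at most 41.7 mm and 7.16 degrees, less where a joint would pass 70% of its speed; a pose out of reach is approached as far as the arm can. A call with a number of a shift or a turn outside -1 to 1 is refused whole. A call with a gripper value outside its range is refused whole. The fingers move at their own pace and stop on an object; FORCE is the grip in N (left out, the last holds). Time passes only in rows, so rows that do not move let the fingers close. It gives the time, the measured TCP pose, the force, the opening and the grip force at its end, in the units of the state.
- env.read_state(): the state, without advancing time (a new reading comes with each control period).
- env.get_image(name): name is "scene" or "top" or "wrist"; returns the picture (420x560x3 uint8, red, green, blue); there is no depth.
- env.camera_model(name): a dict with "fov_y" (degrees; the focal length in pixels is half the picture's height over the tangent of half this angle, whatever the lens; pixels are square), "cx", "cy" (the principal point, pixels), "position" and "orientation" of the camera in the world; the wrist camera has in their place "tool_from_camera" (4x4, takes a point from camera to tool coordinates, whose origin is the TCP and whose axes are the flange's). Camera axes: x right, y up, looking along -z (the intrinsics and any distortion apply to the point x, -y, -z); pixel columns grow to the right and rows downward; lengths in mm; the calibration is good to about 2 mm. A picture is of the moment at which its call begins: read the wrist's pose just before it. camera_model takes no time and is no camera call.
- env.hand_in(): hands the job in; it is judged then, once.
The state is a dict: "time": time; "joint_positions": joint angles; "joint_vel": joint speeds; "joint_torque": joint torques, N m; "position": TCP position; "tool_rot": TCP orientation; "force": force on the tool from outside, world axes, zero at the start; "wrist_torque": the same for the moment, N m; "grip_width": opening from 0.0 (shut) to 1.0 (fully open); "grip_force": force on a finger pad.
Only numpy, scipy, OpenCV 4.12 (cv2) and the standard library are available. Lean on these libraries where they do the work, as an engineer would, in place of code of your own. Each camera call takes 0.05 s, during which the arm holds its last target. There are 200 camera calls.

## Working session

There is one attempt and no reset: what is moved stays moved. The work goes in short steps, Python scripts to look and compute and a shell command to move; the robot and the scene stay as the last step left them, time stands still between calls to the robot, and variables do not carry over. Pictures are saved under pics/ and viewed, at most 14 in all, crops included, and the job is handed in when it is done.

```bash
ls; mkdir -p pics
python3 - <<'E'
from rig import env
import cv2
s=env.read_state(); print(s)
for n in ("scene","top","wrist"):
    im=env.get_image(n); cv2.imwrite(f"pics/{n}0.png",im[...,::-1])
    print(n,env.camera_model(n))
E
```

```text
pics
{'time': 0.0, 'joint_positions': array([-1.11639847e+00,  3.53635696e-01,  1.63416134e+00,  5.32387121e-06,
        1.15519668e+00, -2.38783562e-03]), 'joint_vel': array([ 6.15858427e-04,  7.26685856e-04, -4.66066486e-04, -5.22009535e-04,
        7.02288702e-05, -6.90246249e-05]), 'joint_torque': array([-2.69937838e-03, -6.05255771e+01, -3.42070627e+01, -2.03655336e-04,
        9.30844748e-03, -2.30453634e-05]), 'position': array([ 275.45905594, -560.47698143,  230.55781919]), 'tool_rot': array([-6.83261860e-04,  9.74031537e-01,  2.26411292e-01, -1.54606521e-04]), 'force': array([ 0.05351436,  0.14573203, -0.58358931]), 'wrist_torque': array([ 0.02418745, -0.03158094,  0.02644186]), 'grip_force': 0.0, 'grip_width': 0.997353324139573}
scene {'fov_y': 49.61780212881458, 'cx': 272.83813966231236, 'cy': 214.41976333616864, 'position': array([ 843.96449419, -519.57735427,  868.97355577]), 'orientation': array([0.91995742, 0.30466317, 0.08275313, 0.23240185])}
top {'fov_y': 44.7096928694575, 'cx': 284.1654428154591, 'cy': 213.43909140377198, 'position': array([ 275.42029954,   -3.39710901, 1388.20077445]), 'orientation': array([-0.68468171, -0.07854751,  0.0855574 ,  0.71952844])}
wrist {'fov_y': 61.69060609886573, 'cx': 284.41676172992663, 'cy': 202.98934953083017, 'tool_from_camera': array([[ 5.51661089e-04,  9.65018717e-01,  2.62180417e-01,
         6.55102342e+01],
       [ 9.99999058e-01, -2.02817330e-04, -1.35760730e-03,
        -7.95875437e-01],
       [-1.25694172e-03,  2.62180919e-01, -9.65017920e-01,
        -1.40790826e+02],
       [ 0.00000000e+00,  0.00000000e+00,  0.00000000e+00,
         1.00000000e+00]])}
```

View pics/top0.png

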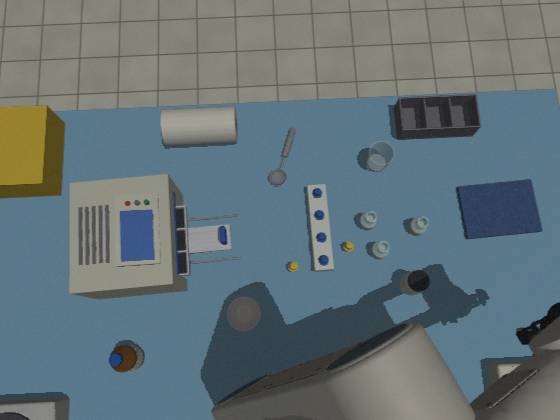

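View pics/scene0.png

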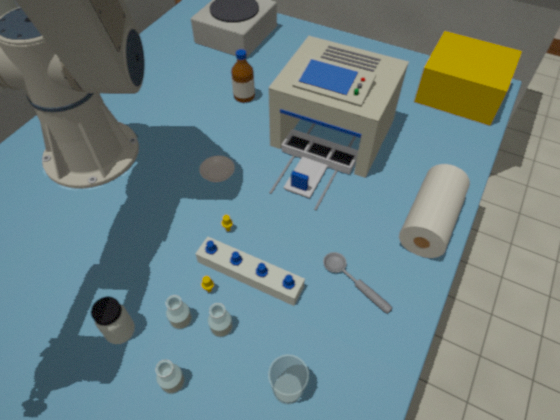

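The top view shows three flasks with rims at about (371,216), (422,222) and (382,246), and four blue stoppers at (317,193) to (323,260). The handle is at (223,235), the beaker at (379,155), the jar at (417,282), and there are two yellow decoys. The scene view agrees.

```bash
cat > h.py <<'E'
import numpy as np, cv2
from scipy.spatial.transform import Rotation as R
from rig import env
def cam(name,s=None):
    m=env.camera_model(name); f=210/np.tan(np.radians(m['fov_y']/2))
    if name=='wrist':
        T=np.array(m['tool_from_camera']); s=s or env.read_state()
        Q=R.from_quat(s['tool_rot'],scalar_first=True).as_matrix()
        Rw=Q@T[:3,:3]; p=Q@T[:3,3]+s['position']
    else:
        Rw=R.from_quat(m['orientation'],scalar_first=True).as_matrix(); p=np.array(m['position'])
    return f,m['cx'],m['cy'],Rw,p
def pt(c,u,v,z):
    f,cx,cy,Rw,p=c; d=Rw@np.array([(u-cx)/f,-(v-cy)/f,-1]); return p+d*(z-p[2])/d[2]
def px(c,P):
    f,cx,cy,Rw,p=c; q=Rw.T@(np.array(P,float)-p); return np.array([cx-f*q[0]/q[2],cy+f*q[1]/q[2]])
def tri(obs):
    A=0;b=0
    for c,u,v in obs:
        f,cx,cy,Rw,p=c; d=Rw@np.array([(u-cx)/f,-(v-cy)/f,-1]); d/=np.linalg.norm(d)
        M=np.eye(3)-np.outer(d,d); A=A+M; b=b+M@p
    return np.linalg.solve(A,b)
E
python3 - <<'E'
from h import *
np.set_printoptions(precision=1,suppress=True)
for n in("top","scene"):
    im=cv2.imread(f"pics/{n}0.png"); hsv=cv2.cvtColor(im,cv2.COLOR_BGR2HSV)
    m=cv2.inRange(hsv,(108,150,60),(125,255,255))
    k,l,st,ce=cv2.connectedComponentsWithStats(m); c=cam(n)
    for i in range(1,k):
        if st[i,4]>15: print(n,ce[i],st[i],pt(c,*ce[i],50))
t=cam("top");s=cam("scene")
print("tri handle?",[pt(t,u,v,80) for u,v in((371,216),(422,222),(382,246))])
print([pt(s,u,v,80) for u,v in((174,301),(217,312),(163,369))])
print("jar",pt(t,418,281,100),"beaker",pt(t,381,153,85),pt(s,289,366,85),pt(s,108,311,100))
a=cv2.imread("pics/top0.png")[160:300,60:340]; b=cv2.imread("pics/top0.png")[120:310,280:460]
cv2.imwrite("pics/a.png",cv2.resize(a,None,fx=2.8,fy=2.8,interpolation=cv2.INTER_CUBIC))
E
```

```text
top [317.  192.3] [313 188   8   9  47] [ 646.7 -116.9   50. ]
top [319.3 214.3] [315 211   8   8  42] [ 585.  -119.3   50. ]
top [222.5 233.8] [220 226   6  17  72] [544.3 142.4  50. ]
top [321.3 236.9] [317 233   9   9  54] [ 523.1 -120.4   50. ]
top [323.5 259.8] [319 256   9   9  54] [ 461.4 -122.2   50. ]
top [114.8 359.3] [109 354  13  12 123] [235.8 420.2  50. ]
scene [243.4  54.2] [241  50   5   9  20] [171.1 510.2  50. ]
scene [299.2 116.3] [281 110  38  14  89] [448.6 336.4  50. ]
scene [326.  124.7] [320 122  13   7  27] [525.7 340.1  50. ]
scene [352.3 133.1] [348 131   9   6  23] [599.3 342.9  50. ]
scene [299.1 182.7] [292 176  15  14  89] [553.4 126.5  50. ]
scene [211.  248.9] [206 244  11  10  43] [ 470.8 -128.5   50. ]
scene [237.8 257.8] [233 252   9  11  32] [ 532.8 -120.3   50. ]
scene [261.8 272.2] [257 269  10   7  30] [ 594.3 -126.7   50. ]
scene [287.3 281.2] [283 275  11  13  38] [ 650.1 -120.4   50. ]
tri handle? [array([ 566.8, -252.2,   80. ]), array([ 544.1, -384.6,   80. ]), array([ 485.7, -273.6,   80. ])]
[array([ 486.8, -274.5,   80. ]), array([ 571.2, -254.6,   80. ]), array([ 546.4, -388.7,   80. ])]
jar [ 389.1 -351.6  100. ] beaker [ 738.4 -293.9   85. ] [ 736.8 -281.9   85. ] [ 401.  -354.4  100. ]
```

View pics/a.png

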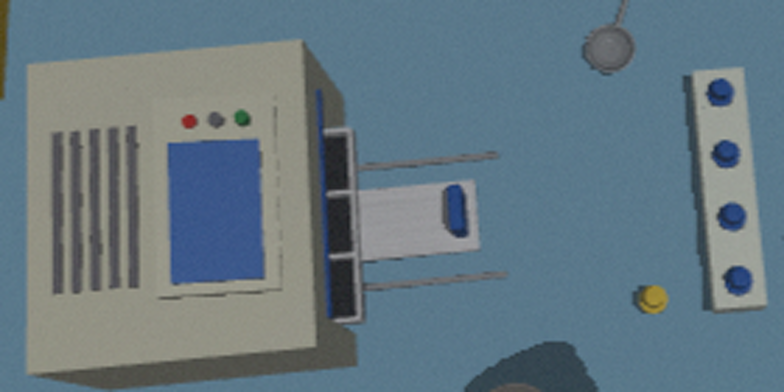

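Run:
```python
from h import *
np.set_printoptions(precision=1,suppress=True)
t=cam("top");s=cam("scene")
g=lambda u,v,z:pt(t,60+u/2.8,160+v/2.8,z)
a,b,c,d=[g(*p,190) for p in((301,41),(317,346),(27,372),(28,64))]
print(a,b,c,d,np.linalg.norm(a-b),np.linalg.norm(b-c)); 
for p,q in((a,b),(d,c),(a,d),(b,c)): print(np.degrees(np.arctan2(*(q-p)[1::-1])))
print("face mid",(a+b)/2,"handle",g(456,210,60),tri([(t,222.5,233.8),(s,299.1,182.7)]),"tray front corners z30",g(353,130,30),g(362,321,30))
T=[(317,192.3),(319.3,214.3),(321.3,236.9),(323.5,259.8)];S=[(287.3,281.2),(261.8,272.2),(237.8,257.8),(211,248.9)]
for x,y in zip(T,S): print("stopper",tri([(t,*x),(s,*y)]))
for x,y in zip([(371,216),(422,222),(382,246)],[(217,312),(163,369),(174,301)]): print("mouth",tri([(t,*x),(s,*y)]))
```

```text
[670.6 258.4 190. ] [403.6 244.4 190. ] [394.1 484.4 190. ] [661.2 495.9 190. ] 267.3754080443927 240.15307292825182
-177.00462259509428
-177.53030789364777
92.27121810335468
92.27846342103747
face mid [537.1 251.4 190. ] handle [539.1 140.3  60. ] [547.2 143.5  29.8] tray front corners z30 [629.7 242.4  30. ] [442.3 234.9  30. ]
stopper [ 648.5 -117.4   43.8]
stopper [ 589.1 -119.9   34.9]
stopper [ 527.1 -118.7   41.4]
stopper [ 464.  -122.6   36.3]
mouth [ 568.6 -253.    73.6]
mouth [ 544.8 -387.1   74.1]
mouth [ 486.  -274.    78.2]
```

```bash
cat >> h.py <<'E'
def goto(P,yaw=2.4):
    "print total shift shares (tool axes) and turn share about z to TCP target P"
    s=env.read_state(); Q=R.from_quat(s['tool_rot'],scalar_first=True).as_matrix()
    y=np.radians(yaw); D=np.array([[np.cos(y),np.sin(y),0],[np.sin(y),-np.cos(y),0],[0,0,-1]]).T
    w=np.degrees((R.from_matrix(Q.T@D)).as_rotvec())/30
    print("t",round(float(s['time']),1),"pos",s['position'].round(1),"turn",w.round(3),"shift",(Q.T@(np.array(P)-s['position'])/250).round(3),"g",round(float(s['grip_width']),3))
E
Z='[0,0,0.198]'; python3 -m creep "[[[0,0,0],[0,0,0.198],1],[[0,0,0],[0,0,0.198],1],[[0,0,0],[0,0,0.198],1],[[0,0,0],[0,0,0.198],1],[[0.059,-0.138,0],[0,0,0],1],[[0.059,-0.138,0],[0,0,0],1],[[0.059,-0.138,0],[0,0,0],1],[[0.059,-0.138,0],[0,0,0],1],[[0.059,-0.138,0],[0,0,0],1],[[0.059,-0.138,0],[0,0,0],1],[[0.059,-0.138,0],[0,0,0],1],[[0.059,-0.138,0],[0,0,0],1]]"
python3 -m creep "[[[0.059,-0.138,0],[0,0,0],1],[[0.059,-0.138,0],[0,0,0],1],[[0.059,-0.138,0],[0,0,0],1],[[0.059,-0.138,0],[0,0,0],1],[[0.059,-0.138,0],[0,0,0],1],[[0.059,-0.138,0],[0,0,0],1],[[0.059,-0.138,0],[0,0,0],1],[[0.059,-0.138,0],[0,0,0],1],[[0.059,-0.138,0],[0,0,0],1],[[0.059,-0.138,0],[0,0,0],1],[[0.059,-0.138,0],[0,0,0],1],[[0.059,-0.138,0],[0,0,0],1]]"
python3 -m creep "[[[0,0,0],[0,0,0],1],[[0,0,0],[0,0,0],1],[[0,0,0],[0,0,0],1]]"
python3 - <<'E'
from h import *
goto((541,140,30)); c=cam('wrist'); im=env.get_image("wrist")[...,::-1]; cv2.imwrite("pics/w1.png",im)
hsv=cv2.cvtColor(np.ascontiguousarray(im),cv2.COLOR_BGR2HSV); m=cv2.inRange(hsv,(108,150,60),(125,255,255))
k,l,st,ce=cv2.connectedComponentsWithStats(m)
for i in range(1,k):
    if st[i,4]>100: print(ce[i],st[i],pt(c,*ce[i],60))
E
```

```text
time: 1.15
position: [382.1, -278.4, 231.2]
tool_rot: [-0.0, 1.0, 0.021, 0.0]
force: [0.7, -0.7, 0.6]
grip_width: 0.991
grip_force: 0.0
time: 2.15
position: [541.5, 142.9, 231.2]
tool_rot: [0.0, 1.0, 0.021, -0.0]
force: [0.7, -1.3, -0.1]
grip_width: 0.997
grip_force: 0.0
time: 2.4
position: [540.8, 140.7, 230.8]
tool_rot: [0.0, 1.0, 0.021, -0.001]
force: [0.1, -0.2, 0.7]
grip_width: 0.999
grip_force: 0.0
t 2.4 pos [540.8 140.7 230.8] turn [0.001 0.002 0.002] shift [0.002 0.002 0.803] g 0.999
[120.24772097 150.70194213] [ 101   36   39  239 2523] [562.86569909 286.41403438  60.        ]
[553.28888889 140.16825397] [545 126  15  28 315] [588.51719035 -93.31037541  60.        ]
[280.79696133 173.28038674] [274 148  15  51 724] [548.82139348 144.1847288   60.        ]
[546.69466882 203.10016155] [532 190  28  27 619] [ 531.61008655 -101.23263069   60.        ]
[538.17711172 262.97956403] [520 249  38  29 734] [ 471.96365178 -107.35883343   60.        ]
[  3.96205357 299.43526786] [  0 259  14  65 448] [410.48936562 412.98898251  60.        ]
```

View pics/w1.png

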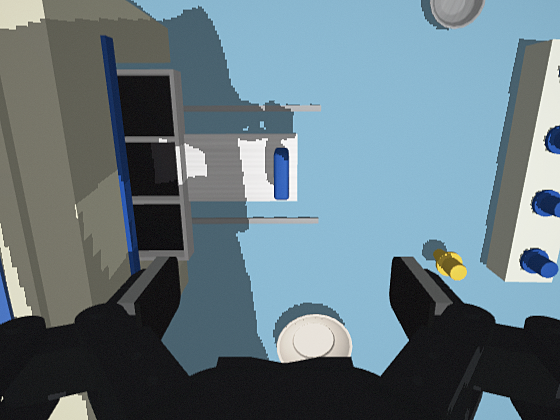

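The handle is at (281,173) in the wrist view, almost under the tool. The wrist camera and the top camera differ by a few mm in x, which the 44 mm plate can absorb. Next I descend, grip and draw.

```bash
python3 -m creep "[[[0.009,-0.004,0.1],[0,0,0],1],[[0.009,-0.003,0.1],[0,0,0],1],[[0,0,0.1],[0,0,0],1],[[0,0,0.1],[0,0,0],1],[[0,0,0.1],[0,0,0],1],[[0,0,0.1],[0,0,0],1],[[0,0,0.1],[0,0,0],1],[[0,0,0.1],[0,0,0],1],[[0,0,0],[0,0,0],1]]"
python3 -m creep "[[[0,0,0],[0,0,0],-1],[[0,0,0],[0,0,0],-1],[[0,0,0],[0,0,0],-1],[[0,0,0],[0,0,0],-1],[[0,0,0],[0,0,0],-1],[[0,0,0],[0,0,0],-1],[[0,0,0],[0,0,0],-1],[[0,0,0],[0,0,0],-1],[[0,0,0],[0,0,0],-1],[[0,0,0],[0,0,0],-1]]" 40
python3 -m creep "[[[0,0.02,0],[0,0,0],-1],[[0,0.04,0],[0,0,0],-1],[[0,0.04,0],[0,0,0],-1],[[0,0.04,0],[0,0,0],-1],[[0,0.04,0],[0,0,0],-1],[[0,0.04,0],[0,0,0],-1],[[0,0.04,0],[0,0,0],-1],[[0,0.04,0],[0,0,0],-1],[[0,0.04,0],[0,0,0],-1],[[0,0.04,0],[0,0,0],-1],[[0,0.04,0],[0,0,0],-1],[[0,0.02,0],[0,0,0],-1]]"
python3 -m creep "[[[0,0.01,0],[0,0,0],-1],[[0,0.01,0],[0,0,0],-1],[[0,0.01,0],[0,0,0],-1],[[0,0.01,0],[0,0,0],-1]]"
```

```text
time: 3.2
position: [542.5, 140.6, 27.5]
tool_rot: [0.001, 1.0, 0.02, -0.003]
force: [-1.4, -0.6, 0.2]
grip_width: 1.003
grip_force: 0.0
time: 4.03
position: [546.4, 143.0, 32.4]
tool_rot: [-0.0, 1.0, 0.021, 0.001]
force: [-1.0, -0.7, 8.3]
grip_width: 0.155
grip_force: 42.4
time: 5.03
position: [551.4, 32.5, 32.3]
tool_rot: [-0.0, 1.0, 0.021, 0.001]
force: [-0.6, 2.2, 5.6]
grip_width: 0.156
grip_force: 42.2
time: 5.37
position: [551.8, 23.2, 32.4]
tool_rot: [-0.0, 1.0, 0.021, 0.001]
force: [0.4, 2.0, 6.6]
grip_width: 0.156
grip_force: 42.2
```

```bash
python3 -m creep "[[[0,0.01,-0.004],[0,0,0],-1],[[0,0.01,-0.004],[0,0,0],-1],[[0,0.01,0],[0,0,0],-1],[[0,0,0],[0,0,0],-1]]"
python3 -m creep "[[[0,0.006,0],[0,0,0],-1],[[0,0.006,0],[0,0,0],-1],[[0,0.006,0],[0,0,0],-1],[[0,0,0],[0,0,0],-1]]"
```

```text
time: 5.7
position: [551.9, 19.8, 32.5]
tool_rot: [-0.003, 1.0, 0.02, 0.001]
force: [6.8, 34.6, -17.9]
grip_width: 0.155
grip_force: 41.4
time: 6.03
position: [551.9, 19.6, 32.5]
tool_rot: [-0.006, 1.0, 0.019, 0.001]
force: [6.3, 63.8, -17.5]
grip_width: 0.154
grip_force: 45.2
```

```bash
python3 -m creep "[[[0,-0.01,0],[0,0,0],-1],[[0,-0.01,0],[0,0,0],-1],[[0,-0.005,0],[0,0,0],-1],[[0,0,0],[0,0,0],0.2],[[0,0,0],[0,0,0],0.2],[[0,0,0],[0,0,0],0.2],[[0,0,0],[0,0,0],0.2],[[0,0,0],[0,0,0],0.2],[[0,0,-0.1],[0,0,0],0.2],[[0,0,-0.1],[0,0,0],0.2],[[0,0,-0.1],[0,0,0],0.2],[[0,0,-0.1],[0,0,0],0.2]]"
python3 -m creep "[[[0,-0.1,-0.1],[0,0,0],0.2],[[0,-0.1,-0.1],[0,0,0],0.2],[[0,-0.1,-0.1],[0,0,0],0.2],[[0,-0.1,-0.1],[0,0,0],0.2],[[0,0,0],[0,0,0],0.2],[[0,0,0],[0,0,0],0.2],[[0,0,0],[0,0,0],0.2]]"
python3 - <<'E'
from h import *
goto((545,151,60)); im=env.get_image("wrist")[...,::-1]; cv2.imwrite("pics/w2.png",im)
cv2.imwrite("pics/t2.png",env.get_image("top")[...,::-1])
c=cam('wrist'); np.save("c2.npy",np.hstack([c[3],c[4][:,None]]))
E
```

```text
time: 7.03
position: [550.8, 16.8, 134.4]
tool_rot: [0.0, 1.0, 0.021, -0.0]
force: [0.2, -0.6, 0.2]
grip_width: 0.605
grip_force: 0.0
time: 7.62
position: [546.4, 116.6, 232.8]
tool_rot: [0.0, 1.0, 0.021, -0.0]
force: [0.4, -0.1, -0.9]
grip_width: 0.597
grip_force: 0.0
t 7.6 pos [546.4 116.6 232.8] turn [0.001 0.001 0.001] shift [ 0.001 -0.138  0.691] g 0.597
```

View pics/w2.png

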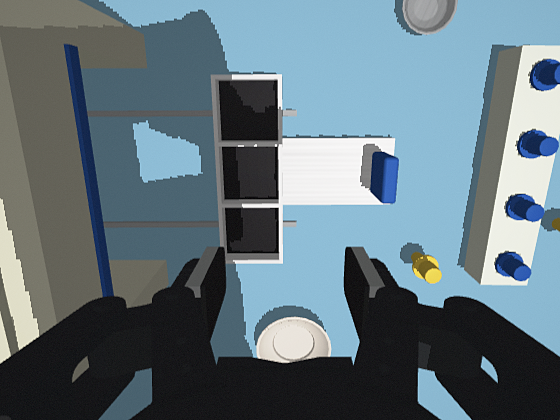

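The wrist view shows the carriage drawn out. The tray's outer corners at z=30 are about (211,74), (282,74), (219,262) and (282,262), and the handle is at (384,176).

Run:
```python
from h import *
np.set_printoptions(precision=1,suppress=True)
c=cam('wrist')
for p in((211,74),(282,74),(282,262),(219,262),(221,145),(280,145),(279,203),(223,203),(250.5,173)): print(p,pt(c,*p,30))
print(pt(c,377.5,176,60),pt(c,384,176,60)); print(px(c,(546.4,116.6,232.8-19)))
im=cv2.imread("pics/t2.png")
cv2.imwrite("pics/t2c.png",cv2.resize(im[130:300,180:460],None,fx=2.8,fy=2.8,interpolation=cv2.INTER_CUBIC))
```

```text
(211, 74) [637.7 187.1  30. ]
(282, 74) [640.5 122.   30. ]
(282, 262) [453.1 114.5  30. ]
(219, 262) [450.4 181.2  30. ]
(221, 145) [573.4 178.3  30. ]
(280, 145) [575.8 121.4  30. ]
(279, 203) [517.7 120.2  30. ]
(223, 203) [515.3 176.7  30. ]
(250.5, 173) [547.2 149.4  30. ]
[554.8  32.2  60. ] [555.1  26.3  60. ]
[283.7 246.3]
```

View pics/t2c.png

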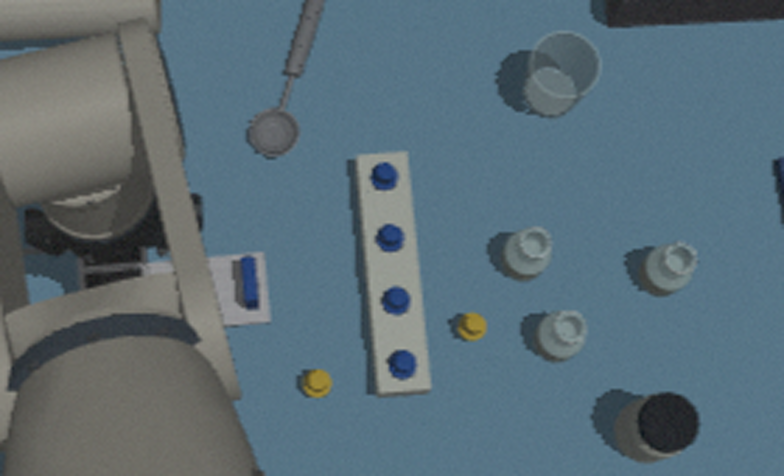

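The top view shows all flasks still in place, with the yellow decoys at the block's sides. Next is a hover between the block and the flasks.

```bash
python3 -m creep "[[[-0.013,0.136,0],[0,0,0],0.2],[[-0.013,0.136,0],[0,0,0],0.2],[[-0.013,0.136,0],[0,0,0],0.2],[[-0.013,0.136,0],[0,0,0],0.2],[[-0.013,0.136,0],[0,0,0],0.2],[[-0.013,0.136,0],[0,0,0],0.2],[[-0.013,0.136,0],[0,0,0],0.2],[[-0.013,0.136,0],[0,0,0],0.2],[[-0.013,0.136,0],[0,0,0],0.2],[[0,0,0],[0,0,0],0.2],[[0,0,0],[0,0,0],0.2],[[0,0,0],[0,0,0],0.2]]"
python3 - <<'E'
from h import *
goto((545,151,60)); im=env.get_image("wrist")[...,::-1]; cv2.imwrite("pics/w3.png",im)
E
```

```text
time: 8.72
position: [529.6, -190.2, 232.2]
tool_rot: [-0.001, 1.0, 0.02, -0.001]
force: [-0.2, 0.8, -0.2]
grip_width: 0.601
grip_force: 0.0
t 8.7 pos [ 529.6 -190.2  232.2] turn [-0.002  0.004 -0.003] shift [ 0.118 -1.361  0.69 ] g 0.601
```

View pics/w3.png

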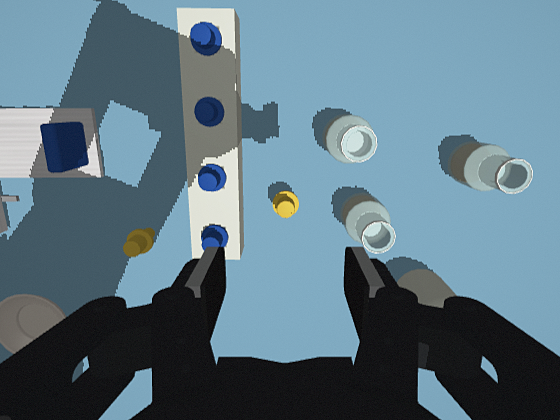

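In this view the mouths are at about (358,143), (378,237) and (515,176), and the stopper knobs at about (203,37), (207,109), (210,176) and (212,236).

Run:
```python
from h import *
np.set_printoptions(precision=1,suppress=True)
c=cam('wrist')
im=cv2.imread("pics/w3.png")
for p in((358,143),(378,237),(515,176)): print("mouth",pt(c,*p,80))
for p in((178,9),(237,10),(242,259),(192,257)): print("block",pt(c,*p,36))
hsv=cv2.cvtColor(im,cv2.COLOR_BGR2HSV); m=cv2.inRange(hsv,(106,120,40),(125,255,255))
k,l,st,ce=cv2.connectedComponentsWithStats(m)
for i in range(1,k):
    if st[i,4]>100 and ce[i][0]>160: print(ce[i],st[i],pt(c,*ce[i],48))
cv2.imwrite("pics/w3c.png",cv2.resize(im[0:260,170:540],None,fx=2.1,fy=2.1,interpolation=cv2.INTER_CUBIC))
```

```text
mouth [ 569.2 -248.6   80. ]
mouth [ 487.6 -274.3   80. ]
mouth [ 547.2 -384.    80. ]
block [673.1 -91.4  36. ]
block [ 674.4 -142.3   36. ]
block [ 441.3 -149.    36. ]
block [441.4 -97.2  36. ]
[205.3  38.1] [190  22  31  33 814] [ 648.9 -117.1   48. ]
[208.8 111.2] [195  97  29  30 675] [ 588.8 -119.2   48. ]
[211.3 177.4] [198 164  28  27 610] [ 528.7 -120.7   48. ]
[213.8 236.6] [201 225  27  26 512] [ 469.5 -122.4   48. ]
```

View pics/w3c.png

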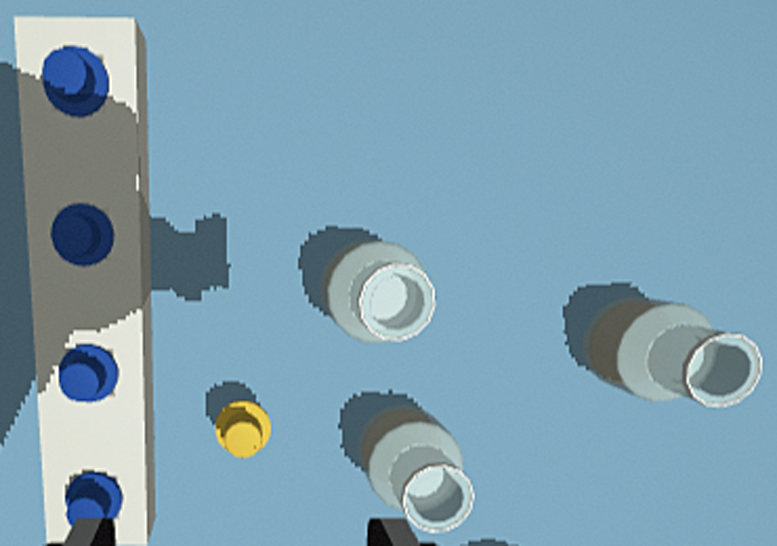

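```bash
python3 -m creep "[[[0.002,-0.07,0.06],[0,0,0],0.2],[[0.002,-0.07,0.06],[0,0,0],0.2],[[0.002,-0.07,0.06],[0,0,0],0.2],[[0.002,-0.07,0.06],[0,0,0],0.2],[[0,0,0.1],[0,0,0],0.2],[[0,0,0.1],[0,0,0],0.2],[[0,0,0.05],[0,0,0],0.2],[[0,0,0],[0,0,0],0.2],[[0,0,0],[0,0,0],0.2],[[0,0,0],[0,0,0],0.2]]"
python3 - <<'E'
from h import *
np.set_printoptions(precision=1,suppress=True)
goto((528.7,-120.7,44)); c=cam('wrist'); im=np.ascontiguousarray(env.get_image("wrist")[...,::-1]); cv2.imwrite("pics/w4.png",im)
hsv=cv2.cvtColor(im,cv2.COLOR_BGR2HSV); m=cv2.inRange(hsv,(106,120,40),(125,255,255))
k,l,st,ce=cv2.connectedComponentsWithStats(m)
for i in range(1,k):
    if st[i,4]>100: print(ce[i],st[i],pt(c,*ce[i],48))
E
```

```text
time: 9.6
position: [530.2, -119.4, 111.6]
tool_rot: [0.0, 1.0, 0.021, 0.0]
force: [0.8, -0.2, -0.5]
grip_width: 0.602
grip_force: 0.0
t 9.6 pos [ 530.2 -119.4  111.6] turn [ 0. -0.  0.] shift [-0.   0.   0.3] g 0.602
[287.2  13.5] [ 263    0   49   32 1288] [ 643.2 -115.8   48. ]
[285.6 119.9] [ 264   97   45   46 1616] [ 588.8 -117.4   48. ]
[ 59.2 172.1] [  22  134   75   82 4700] [553.2  14.2  48. ]
[284.1 220.1] [ 264  199   41   45 1416] [ 529.2 -119.1   48. ]
[282.8 308.8] [ 264  286   39   49 1417] [ 468.2 -120.9   48. ]
```

View pics/w4.png

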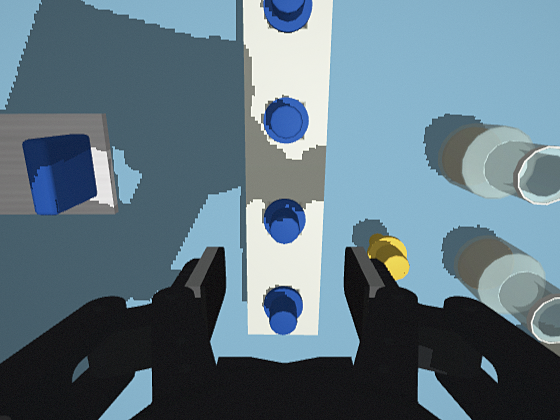

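The stopper is under the fingers at (284,220), and two different heights put it at x≈528. Next I descend and grip the knob.

```bash
python3 -m creep "[[[-0.009,0,0.05],[0,0,0],0],[[0,0,0.05],[0,0,0],0],[[0,0,0.05],[0,0,0],0],[[0,0,0.05],[0,0,0],0],[[0,0,0.05],[0,0,0],0],[[0,0,0.028],[0,0,0],0],[[0,0,0],[0,0,0],0],[[0,0,0],[0,0,0],0],[[0,0,0],[0,0,0],0]]"
python3 -m creep "[[[0,0,0],[0,0,0],-1],[[0,0,0],[0,0,0],-1],[[0,0,0],[0,0,0],-1],[[0,0,0],[0,0,0],-1],[[0,0,0],[0,0,0],-1],[[0,0,0],[0,0,0],-1],[[0,0,0],[0,0,0],-1],[[0,0,0],[0,0,0],-1]]" 30
python3 -m creep "[[[0,0,-0.05],[0,0,0],-1],[[0,0,-0.1],[0,0,0],-1],[[0,0,-0.1],[0,0,0],-1],[[0,0,-0.1],[0,0,0],-1],[[0,0,-0.1],[0,0,0],-1],[[0,0,0],[0,0,0],-1],[[0,0,0],[0,0,0],-1]]"
```

```text
time: 10.4
position: [528.0, -120.1, 42.2]
tool_rot: [0.0, 1.0, 0.021, 0.001]
force: [0.1, 0.0, 0.9]
grip_width: 0.498
grip_force: 0.0
time: 11.07
position: [527.8, -120.1, 42.1]
tool_rot: [0.0, 1.0, 0.021, 0.001]
force: [0.5, -0.6, 6.7]
grip_width: 0.198
grip_force: 29.1
time: 11.65
position: [528.3, -120.2, 155.3]
tool_rot: [0.0, 1.0, 0.021, 0.002]
force: [-0.9, 0.3, -0.6]
grip_width: 0.197
grip_force: 29.4
```

```bash
python3 -m creep "[[[0.035,0.13,0],[0,0,0],-1],[[0.035,0.13,0],[0,0,0],-1],[[0.036,0.13,0],[0,0,0],-1],[[0.036,0.131,0],[0,0,0],-1],[[0,0,0],[0,0,0],-1],[[0,0,0],[0,0,0],-1],[[0,0,0],[0,0,0],-1]]"
python3 - <<'E'
from h import *
np.set_printoptions(precision=1,suppress=True)
goto((569,-249,150)); c=cam('wrist'); im=np.ascontiguousarray(env.get_image("wrist")[...,::-1]); cv2.imwrite("pics/w5.png",im)
print(px(c,(569,-249,80)), px(c,env.read_state()['position']))
E
```

```text
time: 12.23
position: [567.1, -248.0, 152.3]
tool_rot: [-0.001, 1.0, 0.021, -0.001]
force: [-0.2, -0.2, -0.1]
grip_width: 0.196
grip_force: 29.5
t 12.2 pos [ 567.1 -248.   152.3] turn [-0.  0. -0.] shift [0. 0. 0.] g 0.196
[286.6 211.4] [283.9 263.1]
```

View pics/w5.png

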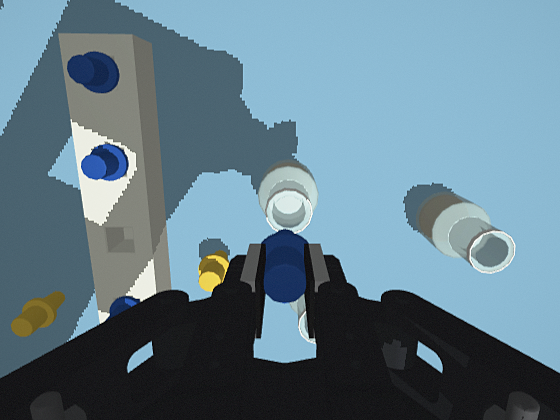

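The mouth is centred at (288.5,211.5) and the held stopper's flange has its far edge at about v=230.

Run:
```python
from h import *
c=cam('wrist'); p=env.read_state()['position']; print(p)
for o in(-3,0,3): print(o,[px(c,p+[13.5+o,0,dz]).round(1).tolist() for dz in(-1,-3,-7)])
print("mouth",pt(c,288.5,211.5,80), "stopper4",pt(c,126,308,40))
im=cv2.imread("pics/w5.png"); cv2.imwrite("pics/w5c.png",cv2.resize(im[180:310,230:340],None,fx=5,fy=4.5,interpolation=cv2.INTER_CUBIC))
```

```text
[ 567.23391785 -247.47841603  152.61366044]
-3 [[286.0, 239.6], [286.0, 238.0], [286.0, 234.7]]
0 [[286.3, 233.1], [286.3, 231.5], [286.3, 228.4]]
3 [[286.7, 226.4], [286.6, 224.9], [286.6, 222.0]]
mouth [ 568.99165981 -249.74252808   80.        ] stopper4 [ 469.59266064 -122.49395673   40.        ]
```

View pics/w5c.png

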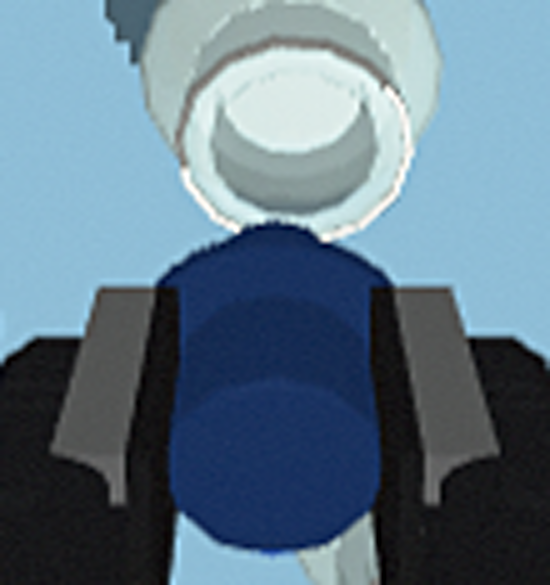

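```bash
python3 -m creep "[[[0.007,0.01,0.03],[0,0,0],-1],[[0,0,0.05],[0,0,0],-1],[[0,0,0.04],[0,0,0],-1],[[0,0,0.03],[0,0,0],-1],[[0,0,0.03],[0,0,0],-1],[[0,0,0.03],[0,0,0],-1],[[0,0,0.02],[0,0,0],-1],[[0,0,0.01],[0,0,0],-1],[[0,0,0.01],[0,0,0],-1],[[0,0,0.01],[0,0,0],-1],[[0,0,0],[0,0,0],-1],[[0,0,0],[0,0,0],-1]]"
```

```text
time: 13.28
position: [570.3, -251.1, 88.9]
tool_rot: [0.0, 1.0, 0.021, 0.0]
force: [0.8, -0.6, 0.0]
grip_width: 0.191
grip_force: 29.5
```

```bash
python3 -m creep "[[[0,0,0.008],[0,0,0],-1],[[0,0,0.004],[0,0,0],-1],[[0,0,0],[0,0,0],-1],[[0,0,0],[0,0,0],-1]]"
python3 -m creep "[[[0,0,0],[0,0,0],0.2],[[0,0,0],[0,0,0],0.2],[[0,0,0],[0,0,0],0.2],[[0,0,0],[0,0,0],0.2],[[0,0,0],[0,0,0],0.2],[[0,0,0],[0,0,0],0.2],[[0,0,0.03],[0,0,0],0.2],[[0,0,0.03],[0,0,0],0.2],[[0,0,0.03],[0,0,0],0.2],[[0,0,0.03],[0,0,0],0.2],[[0,0,0.022],[0,0,0],0.2],[[0,0,0],[0,0,0],0.2]]"
python3 -m creep "[[[0,0,0],[0,0,0],-1],[[0,0,0],[0,0,0],-1],[[0,0,0],[0,0,0],-1],[[0,0,0],[0,0,0],-1],[[0,0,0],[0,0,0],-1],[[0,0,0],[0,0,0],-1],[[0,0,0],[0,0,0],-1]]" 30
python3 -m creep "[[[0,0,-0.05],[0,0,0],-1],[[0,0,-0.1],[0,0,0],-1],[[0,0,-0.1],[0,0,0],-1],[[0,0,-0.1],[0,0,0],-1],[[0,0,-0.05],[0,0,0],-1],[[0,0,0],[0,0,0],-1],[[0,0,0],[0,0,0],-1]]"
python3 - <<'E'
from h import *
goto((608.5,153.6,150)); im=np.ascontiguousarray(env.get_image("wrist")[...,::-1]); cv2.imwrite("pics/w6.png",im)
E
```

```text
time: 13.62
position: [570.4, -251.1, 86.1]
tool_rot: [0.0, 1.0, 0.021, 0.0]
force: [-0.8, 1.0, 3.1]
grip_width: 0.197
grip_force: 29.7
time: 14.62
position: [569.1, -250.6, 48.4]
tool_rot: [-0.001, 1.0, 0.021, -0.001]
force: [0.2, -0.1, 0.2]
grip_width: 0.606
grip_force: 0.0
time: 15.2
position: [570.2, -251.0, 50.4]
tool_rot: [0.0, 1.0, 0.021, 0.0]
force: [-0.2, 0.7, -1.2]
grip_width: 0.334
grip_force: 31.6
time: 15.78
position: [570.3, -251.1, 150.8]
tool_rot: [0.0, 1.0, 0.021, 0.001]
force: [0.2, 0.4, -2.3]
grip_width: 0.332
grip_force: 31.7
t 15.8 pos [ 570.3 -251.1  150.8] turn [ 0.001 -0.002  0.   ] shift [ 0.221 -1.611  0.002] g 0.332
```

View pics/w6.png

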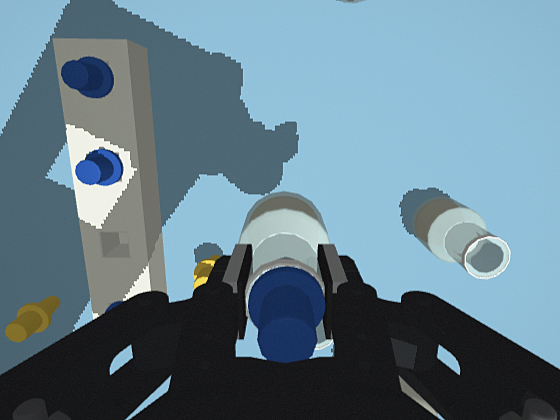

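The stopper sits home in the flask and both are held. Next I carry them to bay 0.

```bash
python3 -m creep "[[[0.0184,-0.1343,0],[0,0,0],-1],[[0.0184,-0.1343,0],[0,0,0],-1],[[0.0184,-0.1343,0],[0,0,0],-1],[[0.0184,-0.1343,0],[0,0,0],-1],[[0.0184,-0.1343,0],[0,0,0],-1],[[0.0184,-0.1343,0],[0,0,0],-1],[[0.0184,-0.1343,0],[0,0,0],-1],[[0.0184,-0.1343,0],[0,0,0],-1],[[0.0184,-0.1343,0],[0,0,0],-1],[[0.0184,-0.1343,0],[0,0,0],-1],[[0.0184,-0.1343,0],[0,0,0],-1],[[0.0184,-0.1343,0],[0,0,0],-1]]"
python3 -m creep "[[[0,0,0],[0,0,0],-1],[[0,0,0],[0,0,0],-1],[[0,0,0],[0,0,0],-1],[[0,0,0],[0,0,0],-1]]"
python3 - <<'E'
from h import *
goto((608.5,153.6,63)); c=cam('wrist'); im=np.ascontiguousarray(env.get_image("wrist")[...,::-1]); cv2.imwrite("pics/w7.png",im)
for b in((608.5,153.6),(546.5,151),(484.5,148.4)):
  for d in((-29,-29),(-29,29),(29,29),(29,-29)):
    u=px(c,(b[0]+d[0]+.042*-d[1],b[1]+d[1]+.042*d[0],30)); cv2.circle(im,(int(u[0]),int(u[1])),2,(0,0,255),-1)
cv2.imwrite("pics/w7b.png",im)
E
```

```text
time: 16.83
position: [607.0, 155.3, 148.1]
tool_rot: [0.0, 1.0, 0.021, -0.002]
force: [1.3, 0.0, -1.6]
grip_width: 0.333
grip_force: 31.7
time: 17.17
position: [607.6, 152.7, 149.2]
tool_rot: [0.0, 1.0, 0.021, -0.001]
force: [0.3, -0.3, -1.5]
grip_width: 0.332
grip_force: 31.7
t 17.2 pos [607.6 152.7 149.2] turn [ 0.001  0.004 -0.001] shift [ 0.004 -0.004  0.345] g 0.332
```

View pics/w7b.png

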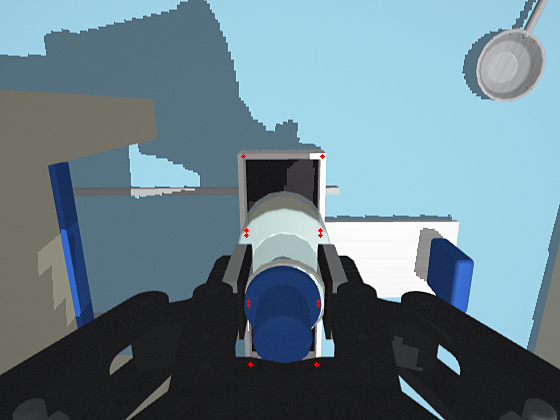

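The predicted bay corners (red) lie on the real tray edges, so I lower the flask.

```bash
python3 -m creep "[[[0.004,-0.004,0.04],[0,0,0],-1],[[0,0,0.06],[0,0,0],-1],[[0,0,0.06],[0,0,0],-1],[[0,0,0.05],[0,0,0],-1],[[0,0,0.04],[0,0,0],-1],[[0,0,0.04],[0,0,0],-1],[[0,0,0.03],[0,0,0],-1],[[0,0,0.02],[0,0,0],-1],[[0,0,0],[0,0,0],-1],[[0,0,0],[0,0,0],-1]]"
python3 -m creep "[[[0,0,0.006],[0,0,0],-1],[[0,0,0],[0,0,0],-1],[[0,0,0],[0,0,0],-1]]"
```

```text
time: 18.05
position: [609.4, 155.0, 65.3]
tool_rot: [-0.0, 1.0, 0.021, 0.0]
force: [-0.9, -0.2, -2.3]
grip_width: 0.332
grip_force: 31.6
time: 18.3
position: [609.6, 155.0, 64.3]
tool_rot: [-0.0, 1.0, 0.021, 0.0]
force: [-0.8, -0.3, -1.0]
grip_width: 0.337
grip_force: 31.6
```

```bash
python3 -m creep "[[[0,0,0.008],[0,0,0],-1],[[0,0,0],[0,0,0],-1],[[0,0,0],[0,0,0],0.2],[[0,0,0],[0,0,0],0.2],[[0,0,0],[0,0,0],0.2],[[0,0,0],[0,0,0],0.2],[[0,0,0],[0,0,0],0.2],[[0,0,-0.06],[0,0,0],0.2],[[0,0,-0.1],[0,0,0],0.2],[[0,0,-0.1],[0,0,0],0.2],[[0,0,-0.1],[0,0,0],0.2]]"
python3 -m creep "[[[-0.0155,0.1359,0],[0,0,0],0.2],[[-0.0155,0.1359,0],[0,0,0],0.2],[[-0.0155,0.1359,0],[0,0,0],0.2],[[-0.0155,0.1359,0],[0,0,0],0.2],[[-0.0155,0.1359,0],[0,0,0],0.2],[[-0.0155,0.1359,0],[0,0,0],0.2],[[-0.0155,0.1359,0],[0,0,0],0.2],[[-0.0155,0.1359,0],[0,0,0],0.2],[[0,0,0],[0,0,0],0.2],[[0,0,0],[0,0,0],0.2],[[0,0,0],[0,0,0],0.2],[[0,0,0],[0,0,0],0.2]]"
python3 - <<'E'
from h import *
goto((590,-117.8,42.2)); c=cam('wrist'); im=np.ascontiguousarray(env.get_image("wrist")[...,::-1]); cv2.imwrite("pics/w8.png",im)
hsv=cv2.cvtColor(im,cv2.COLOR_BGR2HSV); m=cv2.inRange(hsv,(106,120,40),(125,255,255))
k,l,st,ce=cv2.connectedComponentsWithStats(m)
for i in range(1,k):
    if st[i,4]>100: print(ce[i].round(),st[i],pt(c,*ce[i],42).round(1))
im2=env.get_image("top")[...,::-1]; cv2.imwrite("pics/t8.png",im2)
cv2.imwrite("pics/w8b.png",np.hstack([cv2.resize(im,None,fx=.7,fy=.7),cv2.resize(im2,None,fx=.7,fy=.7)]))
E
```

```text
time: 19.22
position: [609.0, 154.8, 152.5]
tool_rot: [0.0, 1.0, 0.021, -0.0]
force: [0.8, -0.3, -0.6]
grip_width: 0.598
grip_force: 0.0
time: 20.22
position: [589.8, -117.0, 151.7]
tool_rot: [-0.0, 1.0, 0.021, -0.0]
force: [1.2, -0.3, 0.6]
grip_width: 0.605
grip_force: 0.0
t 20.2 pos [ 589.8 -117.   151.7] turn [-0.001  0.     0.002] shift [0.001 0.004 0.438] g 0.605
[287. 114.] [ 268   95   38   40 1166] [ 650.4 -115.7   42. ]
[285. 200.] [ 268  182   36   37 1004] [ 589.5 -117.4   42. ]
[105. 239.] [  80  204   51   72 2704] [552.9  17.8  42. ]
[283. 344.] [268 327  31  36 896] [ 465.8 -121.    42. ]
```

View pics/w8b.png

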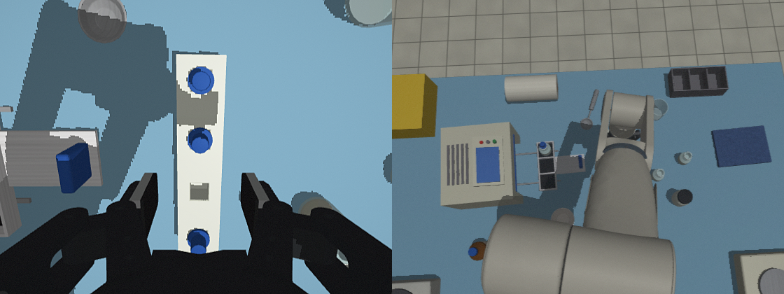

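The left half shows the next stopper under the tool, with the emptied hole below it. The right half shows flask 1 standing in the upper bay and the other two unmoved. That uses up the picture views, so I rely on numbers from here.

```bash
python3 -m creep "[[[0,0.002,0.06],[0,0,0],0],[[0,0,0.08],[0,0,0],0],[[0,0,0.08],[0,0,0],0],[[0,0,0.08],[0,0,0],0],[[0,0,0.06],[0,0,0],0],[[0,0,0.05],[0,0,0],0],[[0,0,0.028],[0,0,0],0],[[0,0,0],[0,0,0],0],[[0,0,0],[0,0,0],0],[[0,0,0],[0,0,0],0]]"
python3 -m creep "[[[0,0,0],[0,0,0],-1],[[0,0,0],[0,0,0],-1],[[0,0,0],[0,0,0],-1],[[0,0,0],[0,0,0],-1],[[0,0,0],[0,0,0],-1],[[0,0,0],[0,0,0],-1],[[0,0,0],[0,0,0],-1],[[0,0,0],[0,0,0],-1]]" 30
python3 -m creep "[[[0,0,-0.05],[0,0,0],-1],[[0,0,-0.1],[0,0,0],-1],[[0,0,-0.15],[0,0,0],-1],[[0,0,-0.15],[0,0,0],-1],[[0,0,-0.15],[0,0,0],-1],[[-0.126,0.137,-0.07],[0,0,0],-1],[[-0.126,0.137,-0.07],[0,0,0],-1],[[0,0,0],[0,0,0],-1],[[0,0,0],[0,0,0],-1],[[0,0,0],[0,0,0],-1]]"
python3 - <<'E'
from h import *
goto((529.6,-190.2,232)); c=cam('wrist'); im=np.ascontiguousarray(env.get_image("wrist")[...,::-1]); cv2.imwrite("pics/w9.png",im)
ref=cv2.imread("pics/w3.png")
for u,v in((358,143),(378,237),(515,176)):
    t=ref[v-24:v+25,u-24:u+25]; r=cv2.matchTemplate(im,t,cv2.TM_CCOEFF_NORMED); _,s,_,l=cv2.minMaxLoc(r)
    q=(l[0]+24,l[1]+24); print((u,v),q,round(s,3),pt(c,*q,80).round(1))
E
```

```text
time: 21.15
position: [590.5, -118.4, 43.1]
tool_rot: [0.0, 1.0, 0.021, 0.001]
force: [-1.0, -0.4, 0.5]
grip_width: 0.498
grip_force: 0.0
time: 21.82
position: [590.4, -118.6, 43.2]
tool_rot: [0.0, 1.0, 0.021, 0.001]
force: [-1.2, -0.2, 6.6]
grip_width: 0.192
grip_force: 29.2
time: 22.65
position: [539.4, -178.0, 222.1]
tool_rot: [-0.0, 1.0, 0.021, 0.0]
force: [0.3, 1.0, -0.4]
grip_width: 0.194
grip_force: 29.4
t 22.6 pos [ 539.4 -178.   222.1] turn [-0.    -0.002 -0.002] shift [-0.041  0.047 -0.039] g 0.194
(358, 143) (144, 364) 0.421 [364.1 -51.6  80. ]
(378, 237) (520, 329) 0.606 [ 416.6 -400.9   80. ]
(515, 176) (534, 191) 0.914 [ 546.9 -384.2   80. ]
```

```bash
python3 -m creep "[[[-0.001,0.1375,0],[0,0,0],-1],[[-0.001,0.1375,0],[0,0,0],-1],[[-0.001,0.1375,0],[0,0,0],-1],[[-0.001,0.1375,0],[0,0,0],-1],[[0,0.1375,0.02],[0,0,0],-1],[[0,0.1375,0.02],[0,0,0],-1],[[0,0,0.08],[0,0,0],-1],[[0,0,0.08],[0,0,0],-1],[[0,0,0.08],[0,0,0],-1],[[0,0,0],[0,0,0],-1],[[0,0,0],[0,0,0],-1],[[0,0,0],[0,0,0],-1]]"
cat >> h.py <<'E'
def mouth(name):
    "wrist hover over a mouth with a stopper held: offset against the accepted hover w5"
    s=env.read_state(); c=cam('wrist',s); im=np.ascontiguousarray(env.get_image("wrist")[...,::-1]); cv2.imwrite(name,im)
    t=cv2.imread("pics/w5.png")[184:228,262:316]; best=(0,)
    for k in(.94,.97,1,1.03,1.06):
        r=cv2.matchTemplate(im,cv2.resize(t,None,fx=k,fy=k),cv2.TM_CCOEFF_NORMED); _,m,_,l=cv2.minMaxLoc(r)
        if m>best[0]: best=(m,l[0]+27.2*k,l[1]+27*k,k)
    P=pt(c,best[1],best[2],80); print("tmpl",np.round(best,2),"mouth",P.round(1))
    a=im[int(best[2])-32:int(best[2])+33,int(best[1])-34:int(best[1])+35]; return P
E
python3 - <<'E'
from h import *
P=mouth("pics/w10.png"); goto((P[0],P[1],86))
E
```

```text
time: 23.7
position: [548.0, -383.7, 152.1]
tool_rot: [0.0, 1.0, 0.022, 0.0]
force: [0.1, 0.2, 0.8]
grip_width: 0.193
grip_force: 29.5
tmpl [  0.88 287.2  215.     1.  ] mouth [ 547.7 -385.4   80. ]
t 23.8 pos [ 548.2 -384.   152.8] turn [ 0.002 -0.002  0.002] shift [-0.003  0.005  0.267] g 0.197
```

```bash
python3 -m creep "[[[-0.002,0.005,0.03],[0,0,0],-1],[[0,0,0.05],[0,0,0],-1],[[0,0,0.04],[0,0,0],-1],[[0,0,0.03],[0,0,0],-1],[[0,0,0.03],[0,0,0],-1],[[0,0,0.03],[0,0,0],-1],[[0,0,0.02],[0,0,0],-1],[[0,0,0.01],[0,0,0],-1],[[0,0,0.01],[0,0,0],-1],[[0,0,0.01],[0,0,0],-1],[[0,0,0],[0,0,0],-1],[[0,0,0],[0,0,0],-1]]"
python3 -m creep "[[[0,0,0.004],[0,0,0],-1],[[0,0,0.004],[0,0,0],-1],[[0,0,0],[0,0,0],-1],[[0,0,0],[0,0,0],-1]]"
```

```text
time: 24.75
position: [547.2, -385.8, 87.3]
tool_rot: [0.0, 1.0, 0.021, 0.001]
force: [-0.4, 0.1, 2.5]
grip_width: 0.194
grip_force: 29.7
time: 25.08
position: [547.7, -386.1, 87.2]
tool_rot: [0.001, 1.0, 0.021, 0.001]
force: [-2.9, 2.0, 17.1]
grip_width: 0.194
grip_force: 31.0
```

Contact came at TCP z=87.2, and the pick at 43.1 predicts 87.1, so the stopper is home. Next I release and take the neck.

```bash
python3 -m creep "[[[0,0,-0.006],[0,0,0],-1],[[0,0,0],[0,0,0],0.2],[[0,0,0],[0,0,0],0.2],[[0,0,0],[0,0,0],0.2],[[0,0,0],[0,0,0],0.2],[[0,0,0],[0,0,0],0.2],[[0,0,0.03],[0,0,0],0.2],[[0,0,0.03],[0,0,0],0.2],[[0,0,0.03],[0,0,0],0.2],[[0,0,0.03],[0,0,0],0.2],[[0,0,0.027],[0,0,0],0.2],[[0,0,0],[0,0,0],0.2]]"
python3 -m creep "[[[0,0,0],[0,0,0],-1],[[0,0,0],[0,0,0],-1],[[0,0,0],[0,0,0],-1],[[0,0,0],[0,0,0],-1],[[0,0,0],[0,0,0],-1],[[0,0,0],[0,0,0],-1],[[0,0,0],[0,0,0],-1]]" 30
python3 -m creep "[[[0,0,-0.05],[0,0,0],-1],[[0,0,-0.1],[0,0,0],-1],[[0,0,-0.1],[0,0,0],-1],[[0,0,-0.1],[0,0,0],-1],[[0,0,-0.05],[0,0,0],-1],[[0,0,0],[0,0,0],-1],[[0,0,0],[0,0,0],-1]]"
python3 - <<'E'
from h import *
goto((546.5,151.2,150)); im=np.ascontiguousarray(env.get_image("wrist")[...,::-1]); cv2.imwrite("pics/w11.png",im)
t=cv2.imread("pics/w6.png")[262:345,255:318]; r=cv2.matchTemplate(im,t,cv2.TM_CCOEFF_NORMED); print("held stopper vs w6 (255,262)",cv2.minMaxLoc(r)[1::2])
E
```

```text
time: 26.08
position: [545.6, -384.7, 47.2]
tool_rot: [-0.001, 1.0, 0.021, -0.001]
force: [-0.3, 0.3, 1.1]
grip_width: 0.601
grip_force: 0.0
time: 26.67
position: [546.7, -385.5, 49.4]
tool_rot: [0.0, 1.0, 0.021, 0.0]
force: [-0.7, 0.4, -0.6]
grip_width: 0.349
grip_force: 29.8
time: 27.25
position: [546.8, -385.5, 149.9]
tool_rot: [0.0, 1.0, 0.021, 0.001]
force: [-1.7, 0.6, -2.1]
grip_width: 0.347
grip_force: 30.1
t 27.2 pos [ 546.8 -385.5  149.9] turn [ 0.002 -0.002  0.   ] shift [ 8.900e-02 -2.145e+00 -2.000e-03] g 0.347
held stopper vs w6 (255,262) (0.8557181358337402, (254, 263))
```

```bash
python3 -m creep "[[[0.0056,-0.134,0],[0,0,0],-1],[[0.0056,-0.134,0],[0,0,0],-1],[[0.0056,-0.134,0],[0,0,0],-1],[[0.0056,-0.134,0],[0,0,0],-1],[[0.0056,-0.134,0],[0,0,0],-1],[[0.0056,-0.134,0],[0,0,0],-1],[[0.0056,-0.134,0],[0,0,0],-1],[[0.0056,-0.134,0],[0,0,0],-1],[[0.0056,-0.134,0],[0,0,0],-1],[[0.0056,-0.134,0],[0,0,0],-1],[[0.0056,-0.134,0],[0,0,0],-1],[[0.0056,-0.134,0],[0,0,0],-1]]"
python3 -m creep "[[[0.0056,-0.134,0],[0,0,0],-1],[[0.0056,-0.134,0],[0,0,0],-1],[[0.0056,-0.134,0],[0,0,0],-1],[[0.0056,-0.134,0],[0,0,0],-1],[[0,0,0],[0,0,0],-1],[[0,0,0],[0,0,0],-1],[[0,0,0],[0,0,0],-1],[[0,0,0],[0,0,0],-1]]"
python3 - <<'E'
from h import *
goto((546.5,151.2,64)); im=np.ascontiguousarray(env.get_image("wrist")[...,::-1]); cv2.imwrite("pics/w12.png",im)
E
```

```text
time: 28.3
position: [545.0, 18.5, 147.6]
tool_rot: [0.0, 1.0, 0.021, -0.002]
force: [0.3, -0.4, -1.8]
grip_width: 0.349
grip_force: 30.3
time: 28.97
position: [545.8, 150.0, 148.4]
tool_rot: [0.0, 1.0, 0.021, -0.001]
force: [-0.8, 0.2, -3.1]
grip_width: 0.347
grip_force: 30.5
t 29.0 pos [545.8 150.  148.4] turn [ 0.001  0.004 -0.001] shift [ 0.003 -0.005  0.338] g 0.347
```

```bash
python3 -m creep "[[[0.003,-0.005,0.04],[0,0,0],-1],[[0,0,0.06],[0,0,0],-1],[[0,0,0.06],[0,0,0],-1],[[0,0,0.05],[0,0,0],-1],[[0,0,0.04],[0,0,0],-1],[[0,0,0.04],[0,0,0],-1],[[0,0,0.03],[0,0,0],-1],[[0,0,0.02],[0,0,0],-1],[[0,0,0.006],[0,0,0],-1],[[0,0,0],[0,0,0],-1],[[0,0,0],[0,0,0],-1]]"
python3 -m creep "[[[0,0,0.006],[0,0,0],-1],[[0,0,0],[0,0,0],-1],[[0,0,0],[0,0,0],-1]]"
```

```text
time: 29.93
position: [547.5, 152.5, 63.2]
tool_rot: [-0.0, 1.0, 0.021, 0.0]
force: [0.2, 0.1, -1.4]
grip_width: 0.349
grip_force: 30.5
time: 30.18
position: [547.4, 152.4, 61.7]
tool_rot: [-0.0, 1.0, 0.021, 0.0]
force: [-0.4, 0.8, -1.3]
grip_width: 0.35
grip_force: 30.5
```

```bash
python3 -m creep "[[[0,0,0.003],[0,0,0],-1],[[0,0,0],[0,0,0],-1],[[0,0,0],[0,0,0],0.2],[[0,0,0],[0,0,0],0.2],[[0,0,0],[0,0,0],0.2],[[0,0,0],[0,0,0],0.2],[[0,0,0],[0,0,0],0.2],[[0,0,-0.06],[0,0,0],0.2],[[0,0,-0.1],[0,0,0],0.2],[[0,0,-0.1],[0,0,0],0.2],[[0,0,-0.1],[0,0,0],0.2]]"
python3 -m creep "[[[-0.041,0.12,0],[0,0,0],0.2],[[-0.041,0.12,0],[0,0,0],0.2],[[-0.041,0.12,0],[0,0,0],0.2],[[-0.041,0.12,0],[0,0,0],0.2],[[-0.041,0.12,0],[0,0,0],0.2],[[-0.041,0.12,0],[0,0,0],0.2],[[-0.041,0.12,0],[0,0,0],0.2],[[-0.041,0.12,0],[0,0,0],0.2],[[-0.041,0.12,0],[0,0,0],0.2],[[0,0,0],[0,0,0],0.2],[[0,0,0],[0,0,0],0.2],[[0,0,0],[0,0,0],0.2]]"
python3 - <<'E'
from h import *
c=cam('wrist'); im=np.ascontiguousarray(env.get_image("wrist")[...,::-1]); cv2.imwrite("pics/w13.png",im)
hsv=cv2.cvtColor(im,cv2.COLOR_BGR2HSV); m=cv2.inRange(hsv,(106,120,40),(125,255,255))
k,l,st,ce=cv2.connectedComponentsWithStats(m)
for i in range(1,k):
    if st[i,4]>100: print(ce[i].round(),st[i],pt(c,*ce[i],42).round(1))
goto((466,-121.4,43))
E
```

```text
time: 31.1
position: [546.9, 152.2, 151.4]
tool_rot: [0.0, 1.0, 0.021, -0.0]
force: [0.6, -0.4, -0.2]
grip_width: 0.6
grip_force: 0.0
time: 32.1
position: [466.5, -121.2, 150.6]
tool_rot: [-0.0, 1.0, 0.021, 0.0]
force: [-0.5, 0.9, -0.3]
grip_width: 0.599
grip_force: 0.0
[81. 68.] [  50   29   63   75 3694] [551.6  18.2  42. ]
[284. 201.] [ 267  184   36   37 1010] [ 465.5 -121.    42. ]
t 32.1 pos [ 466.6 -120.8  150.6] turn [-0.    -0.     0.001] shift [-0.002  0.003  0.43 ] g 0.603
```

```bash
python3 -m creep "[[[-0.002,0.002,0.06],[0,0,0],0],[[0,0,0.08],[0,0,0],0],[[0,0,0.08],[0,0,0],0],[[0,0,0.08],[0,0,0],0],[[0,0,0.06],[0,0,0],0],[[0,0,0.05],[0,0,0],0],[[0,0,0.021],[0,0,0],0],[[0,0,0],[0,0,0],0],[[0,0,0],[0,0,0],0],[[0,0,0],[0,0,0],0]]"
python3 -m creep "[[[0,0,0],[0,0,0],-1],[[0,0,0],[0,0,0],-1],[[0,0,0],[0,0,0],-1],[[0,0,0],[0,0,0],-1],[[0,0,0],[0,0,0],-1],[[0,0,0],[0,0,0],-1],[[0,0,0],[0,0,0],-1],[[0,0,0],[0,0,0],-1]]" 30
python3 -m creep "[[[0,0,-0.05],[0,0,0],-1],[[0,0,-0.1],[0,0,0],-1],[[0,0,-0.15],[0,0,0],-1],[[0,0,-0.14],[0,0,0],-1],[[0.012,0.123,0],[0,0,0],-1],[[0.012,0.123,0],[0,0,0],-1],[[0.012,0.123,0],[0,0,0],-1],[[0.012,0.123,0],[0,0,0],-1],[[0.012,0.122,0],[0,0,0],-1],[[0,0,0],[0,0,0],-1],[[0,0,0],[0,0,0],-1],[[0,0,0],[0,0,0],-1]]"
python3 - <<'E'
from h import *
P=mouth("pics/w14.png"); goto((P[0],P[1],87))
E
```

```text
time: 32.98
position: [466.6, -121.6, 43.6]
tool_rot: [0.0, 1.0, 0.021, 0.001]
force: [1.4, -0.3, -0.3]
grip_width: 0.498
grip_force: 0.0
time: 33.65
position: [466.5, -122.0, 43.6]
tool_rot: [0.0, 1.0, 0.021, 0.001]
force: [-0.5, 0.7, 6.0]
grip_width: 0.194
grip_force: 29.1
time: 34.65
position: [486.8, -274.1, 152.7]
tool_rot: [-0.0, 1.0, 0.021, -0.0]
force: [0.0, 0.4, -0.4]
grip_width: 0.194
grip_force: 29.5
tmpl [  0.94 288.2  213.     1.  ] mouth [ 487.6 -276.2   80. ]
t 34.7 pos [ 486.8 -273.6  152.7] turn [-0.001  0.001  0.   ] shift [0.003 0.011 0.263] g 0.194
```

```bash
python3 -m creep "[[[0.003,0.009,0.03],[0,0,0],-1],[[0,0,0.05],[0,0,0],-1],[[0,0,0.04],[0,0,0],-1],[[0,0,0.03],[0,0,0],-1],[[0,0,0.03],[0,0,0],-1],[[0,0,0.03],[0,0,0],-1],[[0,0,0.02],[0,0,0],-1],[[0,0,0.01],[0,0,0],-1],[[0,0,0.01],[0,0,0],-1],[[0,0,0.008],[0,0,0],-1],[[0,0,0],[0,0,0],-1],[[0,0,0],[0,0,0],-1]]"
python3 -m creep "[[[0,0,0.004],[0,0,0],-1],[[0,0,0.003],[0,0,0],-1],[[0,0,0],[0,0,0],-1],[[0,0,0],[0,0,0],-1]]"
```

```text
time: 35.7
position: [488.3, -276.9, 88.5]
tool_rot: [0.0, 1.0, 0.021, 0.0]
force: [1.3, -0.1, -0.7]
grip_width: 0.195
grip_force: 29.5
time: 36.03
position: [488.7, -277.1, 87.7]
tool_rot: [0.0, 1.0, 0.021, 0.001]
force: [-1.8, 0.3, 7.9]
grip_width: 0.194
grip_force: 30.1
```

```bash
python3 -m creep "[[[0,0,-0.003],[0,0,0],-1],[[0,0,0],[0,0,0],0.2],[[0,0,0],[0,0,0],0.2],[[0,0,0],[0,0,0],0.2],[[0,0,0],[0,0,0],0.2],[[0,0,0],[0,0,0],0.2],[[0,0,0.03],[0,0,0],0.2],[[0,0,0.03],[0,0,0],0.2],[[0,0,0.03],[0,0,0],0.2],[[0,0,0.03],[0,0,0],0.2],[[0,0,0.024],[0,0,0],0.2],[[0,0,0],[0,0,0],0.2]]"
python3 -m creep "[[[0,0,0],[0,0,0],-1],[[0,0,0],[0,0,0],-1],[[0,0,0],[0,0,0],-1],[[0,0,0],[0,0,0],-1],[[0,0,0],[0,0,0],-1],[[0,0,0],[0,0,0],-1],[[0,0,0],[0,0,0],-1]]" 30
python3 -m creep "[[[0,0,-0.05],[0,0,0],-1],[[0,0,-0.1],[0,0,0],-1],[[0,0,-0.1],[0,0,0],-1],[[0,0,-0.1],[0,0,0],-1],[[0,0,-0.05],[0,0,0],-1],[[0,0,0],[0,0,0],-1],[[0,0,0],[0,0,0],-1]]"
python3 - <<'E'
from h import *
goto((484.5,148.6,150)); im=np.ascontiguousarray(env.get_image("wrist")[...,::-1]); cv2.imwrite("pics/w15.png",im)
t=cv2.imread("pics/w6.png")[262:345,255:318]; r=cv2.matchTemplate(im,t,cv2.TM_CCOEFF_NORMED); print("held stopper vs w6 (255,262)",cv2.minMaxLoc(r)[1::2])
E
```

```text
time: 37.03
position: [487.3, -276.3, 49.6]
tool_rot: [-0.001, 1.0, 0.021, -0.001]
force: [-0.5, 0.2, -0.8]
grip_width: 0.602
grip_force: 0.0
time: 37.62
position: [488.2, -276.8, 51.5]
tool_rot: [0.0, 1.0, 0.021, 0.0]
force: [-0.8, -0.1, -2.3]
grip_width: 0.349
grip_force: 29.7
time: 38.2
position: [488.6, -277.0, 152.5]
tool_rot: [0.001, 1.0, 0.021, 0.001]
force: [0.0, -0.2, -2.7]
grip_width: 0.347
grip_force: 30.0
t 38.2 pos [ 488.6 -277.   152.5] turn [ 0.002 -0.003  0.   ] shift [ 0.055 -1.702  0.008] g 0.347
held stopper vs w6 (255,262) (0.9275259375572205, (257, 262))
```

```bash
python3 -m creep "[[[0.0042,-0.131,0],[0,0,0],-1],[[0.0042,-0.131,0],[0,0,0],-1],[[0.0042,-0.131,0],[0,0,0],-1],[[0.0042,-0.131,0],[0,0,0],-1],[[0.0042,-0.131,0],[0,0,0],-1],[[0.0042,-0.131,0],[0,0,0],-1],[[0.0042,-0.131,0],[0,0,0],-1],[[0.0042,-0.131,0],[0,0,0],-1],[[0.0042,-0.131,0],[0,0,0],-1],[[0.0042,-0.131,0],[0,0,0],-1],[[0.0042,-0.131,0],[0,0,0],-1],[[0.0042,-0.131,0],[0,0,0],-1]]"
python3 -m creep "[[[0.0042,-0.131,0],[0,0,0],-1],[[0,0,0],[0,0,0],-1],[[0,0,0],[0,0,0],-1],[[0,0,0],[0,0,0],-1],[[0,0,0],[0,0,0],-1]]"
python3 - <<'E'
from h import *
goto((484.5,148.6,65.5)); im=np.ascontiguousarray(env.get_image("wrist")[...,::-1]); cv2.imwrite("pics/w16.png",im)
E
```

```text
time: 39.25
position: [482.9, 117.8, 150.0]
tool_rot: [0.0, 1.0, 0.021, -0.001]
force: [-0.2, -0.0, -1.8]
grip_width: 0.346
grip_force: 30.3
time: 39.67
position: [483.3, 148.2, 150.6]
tool_rot: [0.0, 1.0, 0.021, -0.001]
force: [-0.7, -1.5, -2.8]
grip_width: 0.346
grip_force: 30.4
t 39.7 pos [483.3 148.2 150.6] turn [ 0.001  0.003 -0.001] shift [ 0.005 -0.002  0.34 ] g 0.346
```

```bash
python3 -m creep "[[[0.001,-0.001,0.04],[0,0,0],-1],[[0,0,0.06],[0,0,0],-1],[[0,0,0.06],[0,0,0],-1],[[0,0,0.05],[0,0,0],-1],[[0,0,0.04],[0,0,0],-1],[[0,0,0.04],[0,0,0],-1],[[0,0,0.03],[0,0,0],-1],[[0,0,0.02],[0,0,0],-1],[[0,0,0],[0,0,0],-1],[[0,0,0],[0,0,0],-1]]"
python3 -m creep "[[[0,0,0.006],[0,0,0],-1],[[0,0,0.002],[0,0,0],-1],[[0,0,0],[0,0,0],-1]]"
```

```text
time: 40.55
position: [484.2, 149.4, 66.3]
tool_rot: [0.0, 1.0, 0.021, -0.0]
force: [-0.2, 0.3, -0.4]
grip_width: 0.35
grip_force: 30.4
time: 40.8
position: [484.4, 149.5, 64.7]
tool_rot: [-0.0, 1.0, 0.021, 0.0]
force: [-0.8, -0.6, -2.3]
grip_width: 0.35
grip_force: 30.4
```

```bash
python3 -m creep "[[[0,0,0.005],[0,0,0],-1],[[0,0,0],[0,0,0],-1],[[0,0,0],[0,0,0],0.2],[[0,0,0],[0,0,0],0.2],[[0,0,0],[0,0,0],0.2],[[0,0,0],[0,0,0],0.2],[[0,0,0],[0,0,0],0.2],[[0,0,-0.06],[0,0,0],0.2],[[0,0,-0.1],[0,0,0],0.2],[[0,0,-0.1],[0,0,0],0.2],[[0,0,-0.1],[0,0,0],0.2]]"
python3 -m creep "[[[0.05,0.106,-0.06],[0,0,0],-0.2],[[0.05,0.106,-0.06],[0,0,0],-0.2],[[0.05,0.106,-0.06],[0,0,0],-0.2],[[0.05,0.106,-0.06],[0,0,0],-0.2],[[0.05,0.106,-0.06],[0,0,0],-0.2],[[0,0,0],[0,0,0],-0.2],[[0,0,0],[0,0,0],-0.2],[[0,0,0],[0,0,0],-0.2],[[0,0,0],[0,0,0],-0.2]]"
python3 - <<'E'
from h import *
goto((552,20,32)); c=cam('wrist'); im=np.ascontiguousarray(env.get_image("wrist")[...,::-1]); cv2.imwrite("pics/w17.png",im)
hsv=cv2.cvtColor(im,cv2.COLOR_BGR2HSV); m=cv2.inRange(hsv,(106,120,40),(125,255,255))
k,l,st,ce=cv2.connectedComponentsWithStats(m)
for i in range(1,k):
    if st[i,4]>100: print(ce[i].round(),st[i],pt(c,*ce[i],104).round(1),pt(c,*ce[i],50).round(1))
for b in((608.5,153.6),(546.5,151.2),(484.5,148.6)): print("expect",px(c,(*b,98)).round(),px(c,(*b,116)).round())
for n in("scene","top"): cv2.imwrite(f"pics/{n}17.png",env.get_image(n)[...,::-1])
d=cv2.imread("pics/scene17.png"); e=cv2.imread("pics/scene0.png")
for n,(u,v) in dict(jar=(113,322),beaker=(289,378),f1=(177,310),f2=(219,318),f3=(169,374)).items():
    a=e[v-20:v+21,u-18:u+19]; r=cv2.matchTemplate(d[v-30:v+31,u-28:u+29],a,cv2.TM_CCOEFF_NORMED); print(n,[ (round(x,2) if isinstance(x,float) else x) for x in cv2.minMaxLoc(r)[1::2]])
E
```

```text
time: 41.72
position: [483.8, 149.3, 154.0]
tool_rot: [0.0, 1.0, 0.021, -0.0]
force: [0.3, 0.4, 0.3]
grip_width: 0.596
grip_force: 0.0
time: 42.47
position: [551.1, 20.4, 227.2]
tool_rot: [-0.0, 1.0, 0.021, -0.001]
force: [-0.7, 0.3, -0.5]
grip_width: 0.397
grip_force: 0.0
t 42.5 pos [551.1  20.4 227.2] turn [-0.001  0.003  0.002] shift [0.005 0.002 0.781] g 0.397
[444.  74.] [427  59  37  32 885] [643.9 -88.6 104. ] [ 649.5 -111.6   50. ]
[105. 110.] [  82   92   46   36 1245] [608.9 153.  104. ] [607.3 179.5  50. ]
[285. 179.] [278 153  15  53 761] [563.7  20.7 104. ] [552.9  20.1  50. ]
[115. 191.] [  94  174   43   34 1102] [548.4 150.8 104. ] [534.5 176.8  50. ]
[124. 266.] [106 248  39  37 994] [485.9 148.6 104. ] [459.2 174.2  50. ]
expect [109. 110.] [ 96. 111.]
expect [119. 192.] [108. 197.]
expect [128. 264.] [118. 274.]
jar [0.9, (10, 10)]
beaker [0.99, (10, 10)]
f1 [-0.02, (14, 20)]
f2 [0.08, (9, 20)]
f3 [0.06, (8, 3)]
```

All three stoppers are at the expected pixels above the bays, one spare is left in the block, and the jar and beaker have not moved. Next I grip the handle and push home smoothly.

```bash
python3 -m creep "[[[0.006,0,0.08],[0,0,0],-0.2],[[0,0,0.1],[0,0,0],-0.2],[[0,0,0.1],[0,0,0],-0.2],[[0,0,0.1],[0,0,0],-0.2],[[0,0,0.1],[0,0,0],-0.2],[[0,0,0.1],[0,0,0],-0.2],[[0,0,0.1],[0,0,0],-0.2],[[0,0,0.06],[0,0,0],-0.2],[[0,0,0.03],[0,0,0],-0.2],[[0,0,0],[0,0,0],-0.2],[[0,0,0],[0,0,0],-0.2]]"
python3 -m creep "[[[0,0,0],[0,0,0],-1],[[0,0,0],[0,0,0],-1],[[0,0,0],[0,0,0],-1],[[0,0,0],[0,0,0],-1],[[0,0,0],[0,0,0],-1],[[0,0,0],[0,0,0],-1],[[0,0,0],[0,0,0],-1]]" 30
python3 -m creep "[[[0,-0.004,0],[0,0,0],-1],[[0,-0.008,0],[0,0,0],-1],[[0,-0.012,0],[0,0,0],-1],[[0,-0.016,0],[0,0,0],-1],[[0,-0.02,0],[0,0,0],-1],[[0,-0.02,0],[0,0,0],-1],[[0,-0.02,0],[0,0,0],-1],[[0,-0.02,0],[0,0,0],-1],[[0,-0.02,0],[0,0,0],-1],[[0,-0.02,0],[0,0,0],-1],[[0,-0.02,0],[0,0,0],-1],[[0,-0.02,0],[0,0,0],-1]]"
python3 -m creep "[[[0,-0.02,0],[0,0,0],-1],[[0,-0.02,0],[0,0,0],-1],[[0,-0.02,0],[0,0,0],-1],[[0,-0.02,0],[0,0,0],-1],[[0,-0.02,0],[0,0,0],-1],[[0,-0.02,0],[0,0,0],-1],[[0,-0.02,0],[0,0,0],-1],[[0,-0.02,0],[0,0,0],-1],[[0,-0.02,0],[0,0,0],-1],[[0,-0.016,0],[0,0,0],-1],[[0,-0.012,0],[0,0,0],-1],[[0,-0.008,0],[0,0,0],-1]]"
```

```text
time: 43.53
position: [553.7, 20.0, 35.8]
tool_rot: [-0.0, 1.0, 0.021, -0.0]
force: [-1.0, 0.3, -0.3]
grip_width: 0.397
grip_force: 0.0
time: 44.12
position: [554.6, 20.1, 36.9]
tool_rot: [-0.0, 1.0, 0.021, 0.001]
force: [-0.8, 4.4, 7.1]
grip_width: 0.155
grip_force: 31.6
time: 45.12
position: [552.3, 69.5, 36.9]
tool_rot: [0.0, 1.0, 0.021, 0.001]
force: [-0.7, -2.7, 8.4]
grip_width: 0.154
grip_force: 31.7
time: 46.12
position: [549.9, 123.6, 36.9]
tool_rot: [0.0, 1.0, 0.021, 0.001]
force: [-2.7, -2.1, 8.7]
grip_width: 0.153
grip_force: 31.8
```

```bash
python3 -m creep "[[[0,-0.008,0],[0,0,0],-1],[[0,-0.014,0],[0,0,0],-1],[[0,-0.018,0],[0,0,0],-1],[[0,-0.02,0],[0,0,0],-1],[[0,-0.02,0],[0,0,0],-1],[[0,-0.02,0],[0,0,0],-1],[[0,-0.02,0],[0,0,0],-1],[[0,-0.018,0],[0,0,0],-1],[[0,-0.014,0],[0,0,0],-1],[[0,-0.008,0],[0,0,0],-1],[[0,0,0],[0,0,0],-1]]"
python3 -m creep "[[[0,-0.006,0],[0,0,0],-1],[[0,-0.006,0],[0,0,0],-1],[[0,-0.006,0],[0,0,0],-1],[[0,0,0],[0,0,0],-1]]"
```

```text
time: 47.03
position: [548.0, 164.0, 36.9]
tool_rot: [-0.0, 1.0, 0.021, 0.001]
force: [-2.5, 2.0, 7.6]
grip_width: 0.158
grip_force: 31.8
time: 47.37
position: [547.9, 168.1, 36.9]
tool_rot: [0.0, 1.0, 0.021, 0.001]
force: [-2.8, -0.1, 8.8]
grip_width: 0.158
grip_force: 31.8
```

```bash
python3 -m creep "[[[0,-0.006,0],[0,0,0],-1],[[0,-0.006,0],[0,0,0],-1],[[0,-0.004,0],[0,0,0],-1],[[0,0,0],[0,0,0],-1]]"
python3 -m creep "[[[0,-0.005,0],[0,0,0],-1],[[0,-0.005,0],[0,0,0],-1],[[0,0,0],[0,0,0],-1]]"
```

```text
time: 47.7
position: [547.7, 170.1, 36.9]
tool_rot: [0.001, 1.0, 0.022, 0.0]
force: [-1.3, -14.3, 10.9]
grip_width: 0.156
grip_force: 32.3
time: 47.95
position: [547.7, 170.3, 36.9]
tool_rot: [0.003, 1.0, 0.022, 0.0]
force: [2.5, -29.4, 12.7]
grip_width: 0.159
grip_force: 32.9
```

```bash
python3 -m creep "[[[0,0.008,0],[0,0,0],-1],[[0,0.006,0],[0,0,0],-1],[[0,0,0],[0,0,0],-1],[[0,0,0],[0,0,0],-0.2],[[0,0,0],[0,0,0],-0.2],[[0,0,0],[0,0,0],-0.2],[[0,0,0],[0,0,0],-0.2],[[0,0,-0.05],[0,0,0],-0.2],[[0,0,-0.1],[0,0,0],-0.2],[[0,0,-0.1],[0,0,0],-0.2],[[0,0,-0.1],[0,0,0],-0.2],[[0,0,-0.1],[0,0,0],-0.2]]"
python3 -m creep "[[[0,0.1,-0.08],[0,0,0],-0.2],[[0,0.1,-0.08],[0,0,0],-0.2],[[0,0.1,-0.08],[0,0,0],-0.2],[[0,0.1,-0.08],[0,0,0],-0.2],[[0,0,0],[0,0,0],-0.2],[[0,0,0],[0,0,0],-0.2],[[0,0,0],[0,0,0],-0.2]]"
python3 - <<'E'
from h import *
goto((552,20,32)); c=cam('wrist'); im=np.ascontiguousarray(env.get_image("wrist")[...,::-1]); cv2.imwrite("pics/w18.png",im)
hsv=cv2.cvtColor(im,cv2.COLOR_BGR2HSV); m=cv2.inRange(hsv,(106,120,40),(125,255,255))
k,l,st,ce=cv2.connectedComponentsWithStats(m)
for i in range(1,k):
    if st[i,4]>100: print(ce[i].round(),st[i],pt(c,*ce[i],104).round(1),pt(c,*ce[i],55).round(1))
d=env.get_image("scene")[...,::-1]; cv2.imwrite("pics/scene18.png",d); e=cv2.imread("pics/scene0.png")
for n,(u,v) in dict(jar=(113,322),beaker=(289,378)).items():
    r=cv2.matchTemplate(d[v-30:v+31,u-28:u+29].copy(),e[v-20:v+21,u-18:u+19],cv2.TM_CCOEFF_NORMED); print(n,cv2.minMaxLoc(r)[1::2])
E
```

```text
time: 48.95
position: [547.2, 171.2, 150.1]
tool_rot: [-0.0, 1.0, 0.021, 0.0]
force: [-0.1, -1.8, -1.2]
grip_width: 0.402
grip_force: 0.0
time: 49.53
position: [551.2, 71.5, 228.1]
tool_rot: [-0.0, 1.0, 0.021, -0.0]
force: [-0.0, 0.5, 0.6]
grip_width: 0.401
grip_force: 0.0
t 49.5 pos [551.2  71.5 228.1] turn [-0.001  0.    -0.001] shift [-0.005  0.206  0.784] g 0.401
[ 26. 201.] [   0   51   59  291 3903] [537.6 272.7 104. ] [523.  309.3  55. ]
[502.  77.] [483  62  41  32 959] [643.9 -79.3 104. ] [ 649.  -107.8   55. ]
[182. 181.] [ 168  156   29   52 1246] [558.7 150.8 104. ] [548.  164.8  55. ]
jar (0.8980727195739746, (10, 10))
beaker (0.9929594993591309, (10, 10))
```

Run:
```python
from h import *
c=cam('wrist'); print(pt(c,167.5,180,60),pt(c,197,180,12),pt(c,197,180,60))
```

```text
[549.01360236 176.32322591  60.        ] [539.85403276 161.71029907  12.        ] [550.14924981 150.05363835  60.        ]
```

The handle's far edge is at y≈176.5, against 177 expected with the carriage home, so I hand in.

```bash
python3 -c "
from rig import env; print(env.hand_in())"
```

```text
the job is handed in; nothing more can be done
None
```

Handed in: all three flasks are stoppered, each in its own bay, and the carriage is pushed home to its stop with the jar and beaker unmoved; I checked the flasks in the bays before the push but not afterwards under the hood.

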